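# Free the wedged lid, fill and cover the pot caddy, slide it home

## Robot

A 6-joint arm with a two-finger parallel gripper is mounted at the origin on the work surface. World frame = base frame: x ahead of the robot, y to its left, z up, the work surface at z = 0. Lengths are in m, angles in degrees, forces in N, time in s.
With the tool pointing down it reaches from about 0.35 to 0.925 m from the base axis. Payload 6.4 kg.
Tool frame: the origin (TCP) lies at the very end of the fingers, on their centre line; the grasp point (between the pads) lies 19 mm behind it; z points along the fingers, y is the direction in which the jaws open and shut (so a half turn about z gives the same grasp; the last joint's range is limited). The gripper opens to 85 mm and grips with 20 to 120 N. Pads are 22 mm wide; open, the fingers measure 114 mm over their backs; the gripper's body (76 mm by 85 mm) begins 54 mm behind the grasp point. The pads swing forward as they close: fully open they stand 13 mm farther back than shut.
Start: joints at [65.197, 14.043, 89.255, -0, 76.702, -9.975], TCP at [0.166, 0.628, 0.231] pointing down, gripper open.
Joint ranges: [-179.41, 179.41], [-58.25, 129.5], [7.25, 145.43], [-54.29, 234.29], [11.92, 165.04], [-157.13, 157.13]. Speed limits (degrees/s): [147.25, 147.25, 180, 180, 180, 180].

## Interface

Orientations are given as a 3x3 rotation matrix whose columns are the frame's x, y, z axes.
In Python, from rig import robot gives the robot as it stands.
- The arm moves only by the shell command python3 -m pendant 'ROWS' [FORCE]. ROWS is JSON, one flat list of numbers, 5 for each row, row after row: the shift along the tool's x, y, z in units of 25 mm (1.0 is 25 mm), then the turn about the tool's z in units of 5 degrees (1.0 is 5 degrees), then the opening in per cent of the stroke, from 0 (shut) to 100 (fully open). In form: [tx, ty, tz, twist, claw, tx, ty, tz, twist, claw, ...]. A call has 1 to 5 rows; each row is the pose to reach, as a shift and turn from the pose commanded when the call began, along the tool's axes at that moment; what a row does not reach only later rows make up. A row lasts 1/12 s, in which the tool goes at most 41.7 mm and 7.16 degrees, less where a joint would pass 70% of its speed; a pose out of reach is approached as far as the arm can. A call with a gripper value outside its range is refused whole. The fingers move at their own pace and stop on an object; FORCE is the grip in N (left out, the last holds). Time passes only in rows, so rows that repeat a pose let the fingers close. It gives the time, the measured TCP pose, the force and the opening at its end, in the units of the state.
- robot.read_state(): the state, without advancing time (a new reading comes with each control period).
- robot.read_camera(name): name is "scene" or "side" or "wrist"; returns the picture (420x560x3 uint8, red, green, blue); there is no depth.
- robot.camera_model(name): a dict with "mtx" (3x3 intrinsics, pixels), "k1" (the pictures are not rectified: a ray, as slopes to the right and down, at radius r is drawn at 1 + k1 r^2 times it, then the intrinsics apply), "pose" (4x4, takes a point from camera to world coordinates). Camera axes: x right, y down, z forward; pixel columns grow to the right and rows downward; lengths in m; the calibration is good to about 2 mm. A picture is of the moment at which its call begins: read the wrist's pose just before it. camera_model takes no time and is no camera call; for the wrist camera it gives the pose at the moment of the call.
- robot.job_done(): hands the job in, once; it reports no verdict.
The state is a dict: "time_s": time; "q": joint angles; "joint_vel": joint speeds; "effort": joint torques, N m; "tcp_pos": TCP position; "tcp_rot": TCP orientation; "contact_force": force on the tool from outside, world axes, zero at the start; "wrist_torque": the same for the moment, N m; "opening": finger opening in m.
Only numpy, scipy, OpenCV 4.12 (cv2) and the standard library are available. Lean on these libraries where they do the work, as an engineer would, in place of code of your own. Each camera call takes 0.05 s, during which the arm holds its last target. There are 200 camera calls.

## Task

The caddy's wooden lid has slipped cornerwise into the roasting tin and is caught under the rims: turn it square and flat on the bottom of the tin, then lift it out. Stand every knobbed pot upright in the caddy's box, lay the lid flat and square over the box with its handle up, and only then push the caddy along its runner until the catch clicks and it is fully home. Do not tip over the other things on the worktop.

Things in the scene. Friction and masses are not known exactly. Their poses are not given: they have to be found in the camera images.
- tin: fixed dark roasting tin, 240 (x) x 226 (y) x 57 mm; origin under its centre. Inside 230 x 216 mm, floor at 4 mm. At both x ends a rim turns inward 22 mm from the inner wall, underside at 52 mm, leaving an opening 186 mm long in x, 216 in y. In the middle of the +x end, inside, a step 90 mm wide sticks out 20 mm, top at 34 mm (heights above the origin)
- lid: loose wooden plate 174 (x) x 124 (y) x 8 mm; origin under its centre, z up. Handle bar along x, 100 x 14 mm, centre line at 32 mm, top at 39 mm, on posts 80 mm apart. Starts in the tin about 0.6 rad off square, tilted 9 degrees, one corner on the floor, the far corner on the step under the rim; comes out level only when square (x along the tin's x) and centred
- pot1: small white pot with a wooden knob, loose, 0.14 kg: body 42 mm diameter and 36 mm high, neck 12 mm, knob 17 mm diameter from 46 to 62 mm height; origin at the centre of its underside, z up. Between two and four such pots are present at a start
- pot2: as pot1
- pot3: as pot1
- pot4: as pot1
- box_in (a point): centre of the inner floor of the caddy's open wooden box, 24 mm above the worktop; x is the sliding direction (to the catch), z up. Inside 150 (x) x 100 (y) x 68 mm deep, walls 5 mm; the lid lies on the rim, 68 mm above this point, overhanging 7 mm all round. Four pots fit, two by two. The runner under the caddy is fixed
- push_tab (a point): centre of the outer (-x) face of the upright push tab on the caddy, 70 mm wide, 44 mm high, 46 mm above the worktop, 116 mm behind the box's centre; push it along the box's +x
- caddy (a joint): travel of the caddy along its runner, m, 0 when fully out; it grows in the box's +x direction; 0.110 is the stop, fully home. About 2.5 N of friction; from 0.093 a sprung roller resists with about 10 N, past 0.102 it snaps behind the bump and holds the caddy home
- mug: terracotta mug, bystander, radius 34 mm, 75 mm high, loose; origin under its centre
- tumbler: glass tumbler, bystander, radius 32 mm, 90 mm high, loose; origin under its centre
- soap: green bottle, bystander, radius 30 mm, 170 mm high, loose; origin under its centre
- mill: dark wooden pepper mill, bystander, radius 27 mm, 150 mm high, loose; origin under its centre
There are look-alikes about, which are no part of the job. Of the things that look like the lid, the larger one is meant.

How it is judged (in metres and radians):
On the way, in this order (a step that is already met when the one before it is completed fails the run):
1. the lid is turned square to the tin and lies flat on the bottom of it (angle between the x axis of lid and the x axis of tin, either way round below 0.12 rad and angle between lid's own z axis and vertical below 0.06 rad and z of lid in the frame of tin between -0.002 and 0.014 m and x of lid in the frame of tin between -0.03 and 0.03 m and y of lid in the frame of tin between -0.06 and 0.06 m), for 0.2 s.
2. every pot stands in the box and the lid lies flat and square over it, the caddy not yet home (x of lid in the frame of box_in between -0.012 and 0.012 m and y of lid in the frame of box_in between -0.012 and 0.012 m and z of lid in the frame of box_in between 0.062 and 0.076 m and angle between lid's own z axis and vertical below 0.08 rad and angle between the x axis of lid and the x axis of box_in, either way round below 0.12 rad and x of pot1 in the frame of box_in between -0.075 and 0.075 m and y of pot1 in the frame of box_in between -0.05 and 0.05 m and z of pot1 in the frame of box_in between -0.004 and 0.02 m and angle between each of pot1, pot2, pot3, pot4's own z axis and vertical below 0.3 rad and x of pot2 in the frame of box_in between -0.075 and 0.075 m and y of pot2 in the frame of box_in between -0.05 and 0.05 m and z of pot2 in the frame of box_in between -0.004 and 0.02 m and x of pot3 in the frame of box_in between -0.075 and 0.075 m and y of pot3 in the frame of box_in between -0.05 and 0.05 m and z of pot3 in the frame of box_in between -0.004 and 0.02 m and x of pot4 in the frame of box_in between -0.075 and 0.075 m and y of pot4 in the frame of box_in between -0.05 and 0.05 m and z of pot4 in the frame of box_in between -0.004 and 0.02 m and value of joint caddy below 0.1 m), for 0.3 s.
3. the caddy is pushed home until the catch engages (value of joint caddy above 0.106 m), for 0.3 s.
At the end, for the whole second after the job is handed in: the caddy is home in its catch (travel above 0.106 m), every pot that is present stands upright inside the box, the lid lies flat on the box rim, centred within 12 mm and square within 0.12 rad, and is at rest (x of lid in the frame of box_in between -0.012 and 0.012 m and y of lid in the frame of box_in between -0.012 and 0.012 m and z of lid in the frame of box_in between 0.062 and 0.076 m and angle between lid's own z axis and vertical below 0.08 rad and angle between the x axis of lid and the x axis of box_in, either way round below 0.12 rad and x of pot1 in the frame of box_in between -0.075 and 0.075 m and y of pot1 in the frame of box_in between -0.05 and 0.05 m and z of pot1 in the frame of box_in between -0.004 and 0.02 m and angle between each of pot1, pot2, pot3, pot4's own z axis and vertical below 0.3 rad and x of pot2 in the frame of box_in between -0.075 and 0.075 m and y of pot2 in the frame of box_in between -0.05 and 0.05 m and z of pot2 in the frame of box_in between -0.004 and 0.02 m and x of pot3 in the frame of box_in between -0.075 and 0.075 m and y of pot3 in the frame of box_in between -0.05 and 0.05 m and z of pot3 in the frame of box_in between -0.004 and 0.02 m and x of pot4 in the frame of box_in between -0.075 and 0.075 m and y of pot4 in the frame of box_in between -0.05 and 0.05 m and z of pot4 in the frame of box_in between -0.004 and 0.02 m and linear speed of lid below 0.02 m/s and value of joint caddy above 0.106 m); the robot touches nothing.
It fails at once if the mug, tumbler, bottle or pepper mill is tipped over (angle between any of mug, tumbler, soap, mill's own z axis and vertical above 0.6 rad).
Of pot1, pot2, pot3, pot4 only 2 to 4 are there at a start; the rules pass over those that are not, and their reading is None.
At some moment in a run one of pot1, pot2, pot3, pot4 may be knocked a few centimetres aside while the robot is not near it.
Once in a run the grip may slacken for a moment while it holds something.
It also fails if it takes over 210 s, if anything falls off the work surface, if the arm or the gripper's body presses on something with over 40 N, if the wrist force passes 120 N, or if a joint passes its speed limit or range.

## Working session

There is one attempt and no reset: what is moved stays moved. The work goes in short steps, Python scripts to look and compute and a shell command to move; the robot and the scene stay as the last step left them, time stands still between calls to the robot, and variables do not carry over. Pictures are saved under pics/ and viewed, about 12 in all and at most 16, crops included, and the job is handed in when it is done.

```bash
mkdir -p pics; ls
cat > h.py <<'E'
import numpy as np, cv2
from rig import robot
def snap(name,fn=None):
    m=robot.camera_model(name); im=robot.read_camera(name)
    if fn: cv2.imwrite('pics/'+fn,im[:,:,::-1])
    return im,m
def ray(m,u,v):
    K=np.array(m['mtx'],float);k=m['k1']
    d=np.array([(u-K[0,2])/K[0,0],(v-K[1,2])/K[1,1]]);s=d.copy()
    for _ in range(30): s=d/(1+k*(s@s))
    T=np.array(m['pose']); return T[:3,3],T[:3,:3]@np.array([s[0],s[1],1])
def onz(m,u,v,z):
    o,d=ray(m,u,v); return o+d*(z-o[2])/d[2]
def proj(m,p):
    T=np.array(m['pose']);K=np.array(m['mtx']);c=T[:3,:3].T@(np.array(p)-T[:3,3]);s=c[:2]/c[2];s=s*(1+m['k1']*(s@s))
    return K[0,0]*s[0]+K[0,2],K[1,1]*s[1]+K[1,2]
def tri(m1,p1,m2,p2):
    o1,d1=ray(m1,*p1);o2,d2=ray(m2,*p2)
    t=np.linalg.lstsq(np.c_[d1,-d2],o2-o1,rcond=None)[0];a=o1+d1*t[0];b=o2+d2*t[1];return (a+b)/2,np.linalg.norm(a-b)
def st():
    s=robot.read_state();print('t',s['time_s'],'tcp',np.round(s['tcp_pos'],4).tolist(),'F',np.round(s['contact_force'],1),'op',round(s['opening'],4));return s
def go(p,yaw=None):
    """print units to move TCP to world p; yaw=desired direction (deg, world) of tool y axis, mod 180"""
    s=robot.read_state();R=np.array(s['tcp_rot']);d=R.T@(np.array(p)-np.array(s['tcp_pos']))/.025
    out=np.round(d,2).tolist()
    y=np.degrees(np.arctan2(R[1,1],R[0,1]))
    if yaw is not None:
        e=(yaw-y+90)%180-90; out.append(round(-e/5,2))
    print('rows',out,'tool y yaw',round(y,1),'q6',round(s['q'][5],1));return out
E
python3 - <<'E'
from h import *
a,m=snap('scene');b,n=snap('side');s=st()
cv2.imwrite('pics/a.png',cv2.resize(a[:,:,::-1],(800,600),interpolation=cv2.INTER_CUBIC))
cv2.imwrite('pics/b.png',cv2.resize(b[:,:,::-1],(800,600),interpolation=cv2.INTER_CUBIC))
print(np.round(m['pose'],3),np.round(n['pose'],3),m['mtx'],m['k1'],s['tcp_rot'])
E
```

```text
pics
t 0.1 tcp [0.1661, 0.6279, 0.2303] F [0.9 0.  1. ] op 0.0855
[[-1.850e-01  8.160e-01 -5.470e-01  1.129e+00]
 [ 9.830e-01  1.540e-01 -1.020e-01  2.230e-01]
 [ 1.000e-03 -5.570e-01 -8.310e-01  9.490e-01]
 [ 0.000e+00  0.000e+00  0.000e+00  1.000e+00]] [[ 0.994 -0.077  0.083  0.448]
 [-0.112 -0.778  0.618 -0.623]
 [ 0.017 -0.623 -0.782  0.957]
 [ 0.     0.     0.     1.   ]] [[414.51330845   0.         277.75779377]
 [  0.         414.51330845 214.63144746]
 [  0.           0.           1.        ]] -0.06446335330023399 [[-9.66688001e-01  2.55956570e-01 -7.36599862e-04]
 [ 2.55957444e-01  9.66686765e-01 -1.57646173e-03]
 [ 3.08555601e-04 -1.71248486e-03 -9.99998486e-01]]
```

View pics/a.png

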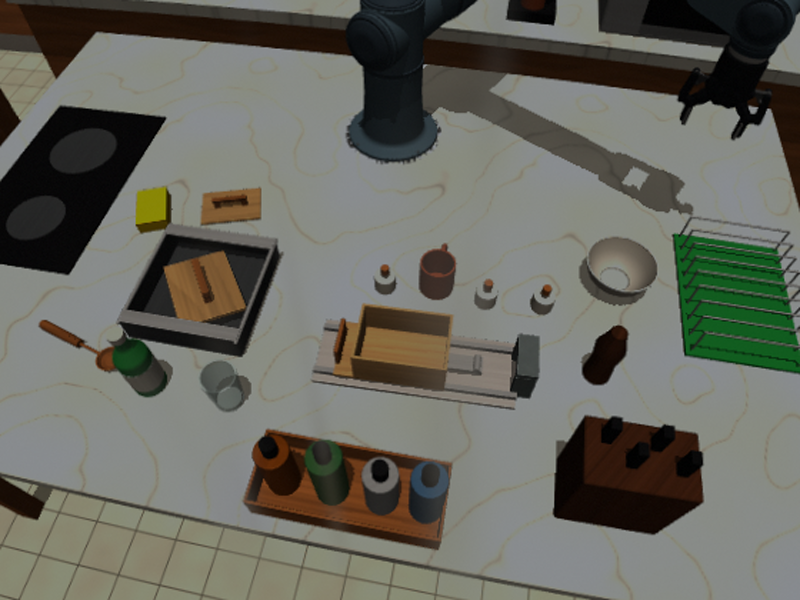

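View pics/b.png

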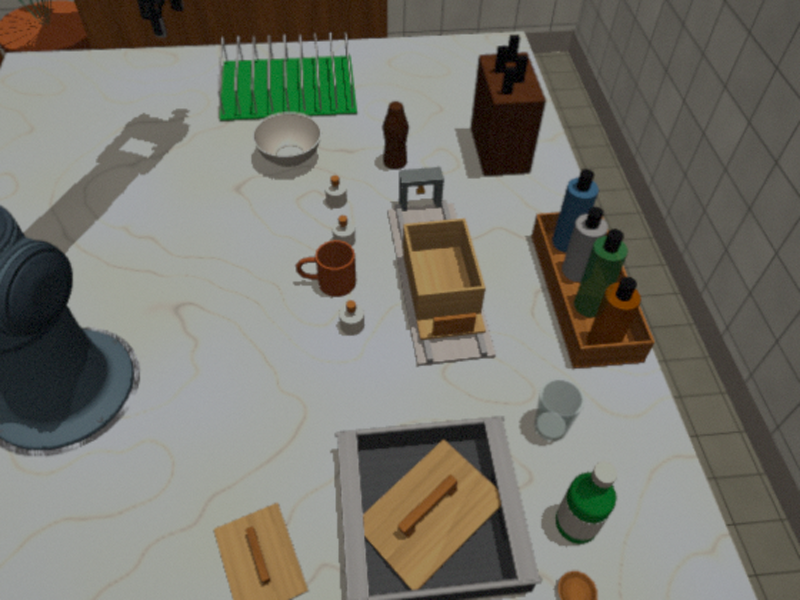

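Scene picture (800 px): the big lid lies in the tin at (205,285), and a smaller look-alike board lies on the worktop at (231,205). There are three pots, at (385,278), (487,292) and (545,297). The box is at (403,345), the tab at (341,340), and the catch is on the right at +y. Next I'll triangulate these roughly.

Run:
```python
from h import *
m=robot.camera_model('scene');n=robot.camera_model('side')
P={'tin -x+y':((278,239),(337,432)),'tin +x+y':((243,346),(500,418)),'lid handle A':((197,260),(403,527)),'lid handle B':((208,298),(455,481)),
'potA':((385,268),(351,306)),'potB':((488,284),(343,221)),'potC':((546,289),(335,181)),
'box -x-y(near robot, tab side)':((363,306),(410,297)),'box cor2':((452,315),(404,226)),'box cor3':((446,367),(467,221)),'box cor4':((354,357),(482,290)),
'tabtopA':((343,319),(433,322)),'small handle':((231,200),(257,555))}
f=.7
for k,(a,b) in P.items():
    c=lambda p:((p[0]+.5)*f-.5,(p[1]+.5)*f-.5)
    print(k,*map(lambda x:np.round(x,3),tri(m,c(a),n,c(b))))
for nm,a,z in [('mug',(437,262),.075),('tumbler',(222,395),.0),('soap',(140,380),0),('mill',(598,375),0)]:
    print(nm,np.round(onz(m,a[0]*f,a[1]*f,z),3))
w,wm=snap('wrist');T=np.array(wm['pose']);s=robot.read_state();R=np.array(s['tcp_rot'])
print('wristcam in tool',np.round(R.T@(T[:3,3]-s['tcp_pos']),3),np.round(R.T@T[:3,:3],3),wm['mtx'][0],wm['k1'])
```

```text
tin -x+y [ 0.423 -0.15   0.052] 0.002
tin +x+y [ 0.664 -0.145  0.038] 0.004
lid handle A [ 0.501 -0.294  0.047] 0.005
lid handle B [ 0.581 -0.239  0.047] 0.002
potA [0.458 0.073 0.055] 0.002
potB [0.457 0.27  0.054] 0.001
potC [0.449 0.378 0.054] 0.001
box -x-y(near robot, tab side) [0.559 0.059 0.078] 0.012
box cor2 [0.562 0.213 0.089] 0.001
box cor3 [0.67  0.215 0.092] 0.009
box cor4 [0.672 0.063 0.083] 0.002
tabtopA [0.587 0.023 0.06 ] 0.001
small handle [ 0.307 -0.299  0.016] 0.002
mug [0.44  0.17  0.075]
tumbler [ 0.745 -0.163  0.   ]
soap [ 0.746 -0.32   0.   ]
mill [0.582 0.49  0.   ]
wristcam in tool [ 0.073  0.001 -0.143] [[-0.    -0.959 -0.282]
 [ 1.    -0.    -0.   ]
 [ 0.    -0.282  0.959]] [357.25058227   0.         277.64186632] -0.020942111761682668
```

```bash
A='python3 -m pendant'
$A '[-1,-1.3,-0.4,0,100,-2,-2.6,-0.8,0,100,-3,-3.9,-0.8,0,100,-4,-5.2,-0.8,0,100,-4.8,-6.2,-0.8,0,100]'
$A '[-1,-1.3,0,0,100,-2,-2.6,0,0,100,-3,-3.9,0,0,100,-4,-5.2,0,0,100,-4.8,-6.2,0,0,100]'
$A '[-1,-1.3,0,0,100,-2,-2.6,0,0,100,-3,-3.9,0,0,100,-4,-5.2,0,0,100,-4.8,-6.2,0,0,100]'
python3 -c "
from h import *
st();go([.541,-.266,.26],-55.5)"
```

```text
time_s: 0.57
tcp_pos: [0.243, 0.4455, 0.251]
tcp_rot: [[-0.967, 0.256, 0.0], [0.256, 0.967, -0.001], [-0.0, -0.001, -1.0]]
contact_force: [-0.0, 0.1, 0.5]
opening: 0.0855
time_s: 0.98
tcp_pos: [0.3193, 0.2649, 0.2511]
tcp_rot: [[-0.967, 0.257, 0.0], [0.257, 0.967, -0.0], [-0.0, -0.0, -1.0]]
contact_force: [0.4, 0.2, 0.6]
opening: 0.0853
time_s: 1.4
tcp_pos: [0.3957, 0.0841, 0.2513]
tcp_rot: [[-0.966, 0.258, 0.001], [0.258, 0.966, -0.0], [-0.001, -0.0, -1.0]]
contact_force: [0.4, 0.1, -0.2]
opening: 0.085
t 1.4 tcp [0.3957, 0.0841, 0.2513] F [ 0.4  0.1 -0.2] op 0.085
rows [-9.22, -12.04, -0.34, np.float64(-9.89)] tool y yaw 75.1 q6 -79.2
```

```bash
A='python3 -m pendant'
$A '[-1,-1.3,0,0,100,-2,-2.6,0,0,100,-3,-3.9,0,0,100,-4,-5.2,0,0,100,-4.6,-6,0,0,100]' >/dev/null
$A '[-1,-1.3,0,0,100,-2,-2.6,0,0,100,-3,-3.9,0,0,100,-4,-5.2,0,0,100,-4.6,-6,-0.3,0,100]' >/dev/null
$A '[0,0,0,1.4,100,0,0,0,2.8,100,0,0,0,4.2,100,0,0,0,5.6,100,0,0,0,7,100]' >/dev/null
$A '[0,0,0,1.4,100,0,0,0,2.8,100,0,0,0,4.2,100,0,0,0,5.6,100,0,0,0,7,100]' >/dev/null
$A '[0,0,0,1.4,100,0,0,0,2.8,100,0,0,0,4.2,100,0,0,0,5.6,100,0,0,0,7,100]' >/dev/null
$A '[0,0,0,1.4,100,0,0,0,2.8,100,0,0,0,4.2,100,0,0,0,5.1,100,0,0,0,5.1,100]' >/dev/null
python3 -c "
from h import *
st();go([.541,-.266,.26],-55.5)
im,m=snap('wrist');cv2.imwrite('pics/c.png',cv2.resize(im[:,:,::-1],(800,600),interpolation=cv2.INTER_CUBIC))"
```

```text
t 3.9 tcp [0.5407, -0.262, 0.2584] F [ 0.3 -0.1 -0.2] op 0.0851
rows [-0.08, 0.14, -0.06, np.float64(0.02)] tool y yaw -55.4 q6 18.7
```

View pics/c.png

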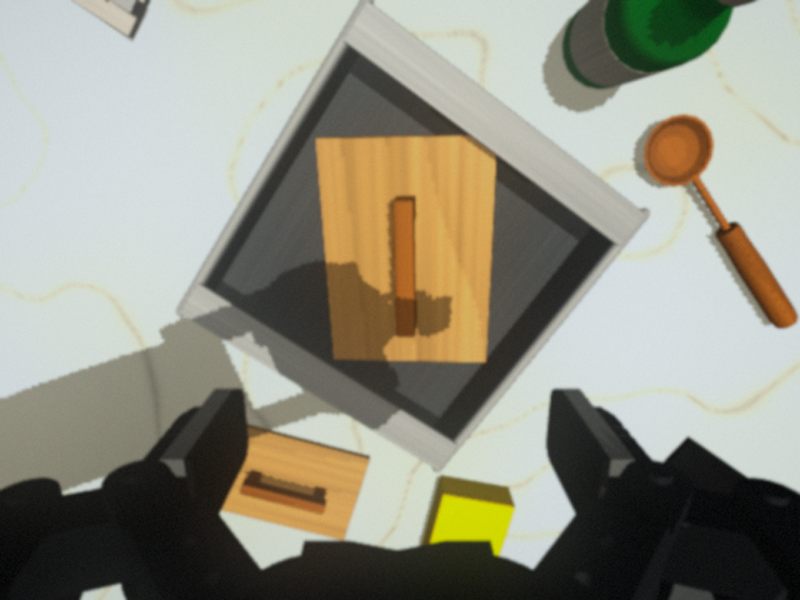

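The wrist view shows the tin's rim corners at (362,2), (645,212), (437,468) and (182,308). The lid's handle runs from (404,198) to (404,335), and its upper right corner sits under the +x rim at (480,145). The small board at (295,480) is the look-alike, outside the tin. The larger plate in the tin is the one meant.

```bash
cat >> h.py <<'E'
def s8(p): return ((p[0]+.5)*.7-.5,(p[1]+.5)*.7-.5)
E
python3 - <<'E'
from h import *
m=robot.camera_model('wrist')
c=np.array([onz(m,*s8(p),.057)[:2] for p in [(362,2),(645,212),(437,468),(182,308)]])
print(c.round(4),'centre',c.mean(0).round(4)); 
for i in range(4): d=c[(i+1)%4]-c[i]; print(np.linalg.norm(d).round(4),np.degrees(np.arctan2(d[1],d[0])).round(1))
# lid pose fit: x,y,z,rotvec using handle top corners + lid top corners
from scipy.optimize import least_squares
from scipy.spatial.transform import Rotation as Ro
L=[((317,138),(.087,.062,.008)),((333,360),(-.087,.062,.008)),((487,361),(-.087,-.062,.008)),((393,197),(.05,.007,.039)),((415,197),(.05,-.007,.039)),((415,335),(-.05,-.007,.039)),((394,336),(-.05,.007,.039))]
f=lambda v:np.concatenate([np.subtract(proj(m,Ro.from_euler('ZYX',v[3:]).apply(p)+v[:3]),s8(q)) for q,p in L])
r=least_squares(f,[.541,-.264,.02,.6,0,0]);v=r.x;R=Ro.from_euler('ZYX',v[3:])
print(v[:3].round(4),np.degrees(v[3:]).round(1),'res',r.fun.round(1))
for p in [(.087,.062,0),(.087,-.062,0),(-.087,.062,0),(-.087,-.062,0),(0,0,.032),(0.05,0,.039),(-.05,0,.039)]: print(p,(R.apply(p)+v[:3]).round(4))
E
```

```text
[[ 0.66   -0.1522]
 [ 0.664  -0.3778]
 [ 0.4251 -0.3789]
 [ 0.4273 -0.1546]] centre [ 0.5441 -0.2659]
0.2255 -89.0
0.2389 -179.7
0.2242 89.4
0.2327 0.6
[ 0.5436 -0.2688  0.0159] [36.  -4.9 -4.4] res [-0.1 -0.4  0.1 -0.2 -0.9  0.7 -0.1  0.1 -0.7 -0.   0.2  0.3  1.5 -0.5]
(0.087, 0.062, 0) [ 0.5777 -0.1676  0.0186]
(0.087, -0.062, 0) [ 0.6497 -0.2681  0.0281]
(-0.087, 0.062, 0) [ 0.4375 -0.2695  0.0037]
(-0.087, -0.062, 0) [ 0.5095 -0.37    0.0132]
(0, 0, 0.032) [ 0.5399 -0.2684  0.0477]
(0.05, 0, 0.039) [ 0.5794 -0.239   0.0589]
(-0.05, 0, 0.039) [ 0.4988 -0.2976  0.0504]
```

```bash
python3 -c "
from h import *
go([.540,-.2684,.033],-54)"
```

```text
rows [-0.17, 0.2, 9.02, np.float64(-0.25)] tool y yaw -55.2 q6 18.6
```

```bash
A='python3 -m pendant'
$A '[-0.17,0.2,1.5,-0.25,100,-0.17,0.2,3,-0.25,100,-0.17,0.2,4.5,-0.25,100,-0.17,0.2,6,-0.25,100,-0.17,0.2,7,-0.25,100]' |tail -2
$A '[0,0,0.5,0,100,0,0,1,0,100,0,0,1.5,0,100,0,0,2.02,0,100,0,0,2.02,0,100]' |tail -2
$A '[0,0,0,0,60,0,0,0,0,30,0,0,0,0,10,0,0,0,0,0,0,0,0,0,0]' 60
$A '[0,0,0,0,0,0,0,0,0,0,0,0,0,0,0,0,0,0,0,0,0,0,0,0,0]' 60
python3 -c "
from h import *
go([.540,-.2684,.033],-54)"
```

```text
contact_force: [-0.1, 0.0, -0.6]
opening: 0.0849
contact_force: [-0.6, -0.6, -0.7]
opening: 0.085
time_s: 5.2
tcp_pos: [0.5407, -0.269, 0.0341]
tcp_rot: [[0.81, 0.587, 0.001], [0.587, -0.81, -0.001], [0.0, 0.001, -1.0]]
contact_force: [-0.4, -0.7, -0.5]
opening: 0.0257
time_s: 5.62
tcp_pos: [0.5407, -0.2691, 0.0339]
tcp_rot: [[0.81, 0.587, 0.001], [0.587, -0.81, -0.001], [0.0, 0.001, -1.0]]
contact_force: [-1.5, -0.3, 4.8]
opening: 0.0127
rows [-0.01, -0.04, 0.04, np.float64(-0.02)] tool y yaw -54.1 q6 16.9
```

```bash
A='python3 -m pendant'
$A '[0,0,-0.1,0,0,0,0,-0.2,0,0,0,0,-0.3,0,0,0,0,-0.3,0,0,0,0,-0.3,0,0]' |tail -2
$A '[0,0,0,0.7,0,0,0,0,1.4,0,0,0,0,2.1,0,0,0,0,2.8,0,0,0,0,3.6,0]' |tail -2
$A '[0,0,0,0.7,0,0,0,0,1.4,0,0,0,0,2.1,0,0,0,0,2.8,0,0,0,0,3.6,0]' |tail -2
python3 -c "
from h import *
st();go([.544,-.266,.033],-90)
im,m=snap('wrist');cv2.imwrite('pics/d.png',cv2.resize(im[:,:,::-1],(800,600),interpolation=cv2.INTER_CUBIC))"
```

```text
contact_force: [0.4, -0.9, -2.9]
opening: 0.0127
contact_force: [-0.1, -0.4, -2.4]
opening: 0.0131
contact_force: [0.3, 0.0, -2.8]
opening: 0.0127
t 6.8667 tcp [0.5399, -0.2684, 0.0403] F [ 0.3  0.  -2.8] op 0.0127
rows [0.16, -0.1, 0.29, np.float64(-0.05)] tool y yaw -90.3 q6 53.1
```

View pics/d.png

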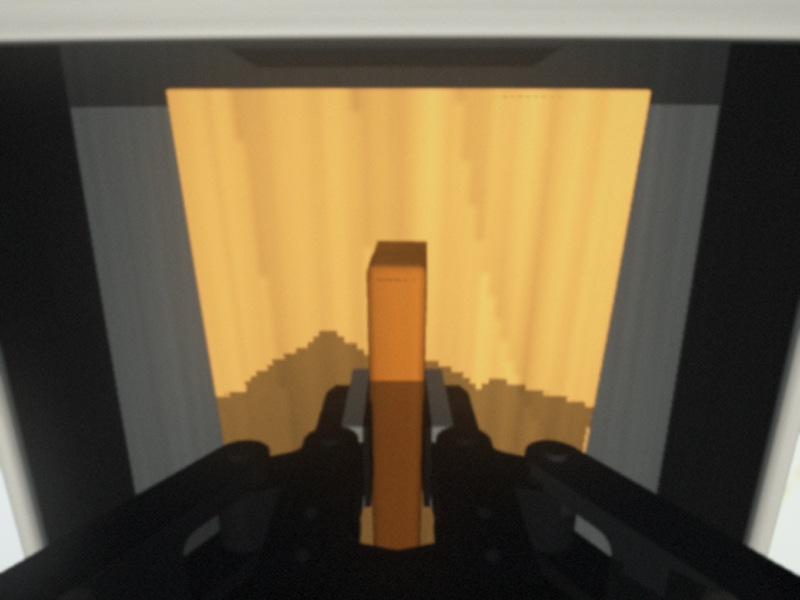

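The wrist view shows the lid square in the tin: its front edge at row 90 runs parallel to the rim at row 40, and the handle at (397,320) is gripped. I'll lower it to the floor and release.

```bash
A='python3 -m pendant'
$A '[0.16,-0.1,0.2,0,0,0.16,-0.1,0.4,0,0,0.16,-0.1,0.6,0,0,0.16,-0.1,0.7,0,0,0.16,-0.1,0.75,0,0]' |tail -5
$A '[0,0,0,0,0,0,0,0.0,0,0,0,0,0,0,15,0,0,0,0,25,0,0,0,0,30]' |tail -5
$A '[0,0,0,0,30,0,0,0.0,0,30,0,0,0,0,30,0,0,0,0,30,0,0,0,0,30]' |tail -5
python3 -c "
from h import *
im,m=snap('wrist');cv2.imwrite('pics/e.png',cv2.resize(im[:,:,::-1],(800,600),interpolation=cv2.INTER_CUBIC))"
```

```text
time_s: 7.33
tcp_pos: [0.5458, -0.2668, 0.023]
tcp_rot: [[1.0, -0.001, 0.003], [-0.001, -1.0, -0.001], [0.003, 0.001, -1.0]]
contact_force: [4.3, 1.6, 6.6]
opening: 0.0126
time_s: 7.75
tcp_pos: [0.5432, -0.2656, 0.0211]
tcp_rot: [[1.0, -0.001, -0.002], [-0.001, -1.0, 0.001], [-0.002, -0.001, -1.0]]
contact_force: [-0.6, -0.9, -0.4]
opening: 0.0256
time_s: 8.17
tcp_pos: [0.5441, -0.2661, 0.0218]
tcp_rot: [[1.0, -0.001, -0.0], [-0.001, -1.0, 0.0], [-0.0, -0.0, -1.0]]
contact_force: [-1.2, -0.5, -0.5]
opening: 0.0255
```

View pics/e.png

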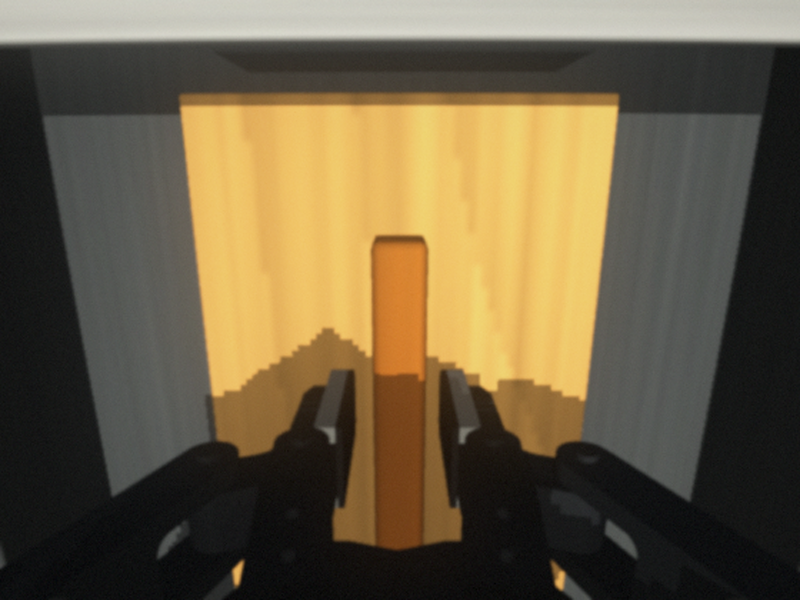

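The lid lies flat. Its front corners are at (180,95) and (618,95), and the handle end is at (400,237).

Run:
```python
from h import *
m=robot.camera_model('wrist')
for p,z in [((180,95),.012),((618,95),.012),((180,105),.012),((618,105),.012),((375,236),.043),((424,236),.043),((0,42),.052),((799,42),.052)]: print(p,onz(m,*s8(p),z).round(4))
```

```text
(180, 95) [ 0.6311 -0.2046  0.012 ]
(618, 95) [ 0.6309 -0.3274  0.012 ]
(180, 105) [ 0.6285 -0.2043  0.012 ]
(618, 105) [ 0.6283 -0.3277  0.012 ]
(375, 236) [ 0.5959 -0.2601  0.043 ]
(424, 236) [ 0.5959 -0.2718  0.043 ]
(0, 42) [ 0.6372 -0.1847  0.052 ]
(799, 42) [ 0.637  -0.3472  0.052 ]
```

The lid is flat, square and centred to about 2 mm, so step 1 is done. I'll leave it in the tin while I box the pots, and now move over the pots to look.

```bash
A='python3 -m pendant'
$A '[0,0,-0.5,0,32,0,0,-2,0,32,0,0,-3.5,0,60,0,0,-5,0,60,0,0,-6.5,0,60]' |tail -2
$A '[0,-1,-1,0,60,0,-2,-2,0,60,0,-3,-3,0,60,0,-4,-4,0,60,0,-5,-5,0,60]' >/dev/null
$A '[0,-1.5,-0.5,0,60,0,-3,-0.8,0,60,0,-4.5,-0.8,0,60,-0.5,-6,-0.8,0,60,-1,-7.5,-0.8,0,60]' >/dev/null
$A '[0,-1.5,0,0,60,0,-3,0,0,60,0,-4.1,0,0,60,0,-4.1,0,0,60,0,-4.1,0,0,60]' |tail -5
python3 -c "
from h import *
im,m=snap('wrist');cv2.imwrite('pics/f.png',cv2.resize(im[:,:,::-1],(800,600),interpolation=cv2.INTER_CUBIC))"
```

```text
contact_force: [1.0, -0.1, -0.6]
opening: 0.0508
time_s: 9.88
tcp_pos: [0.5194, 0.15, 0.3304]
tcp_rot: [[1.0, 0.001, 0.001], [0.001, -1.0, -0.0], [0.001, 0.0, -1.0]]
contact_force: [-0.4, -0.3, 0.8]
opening: 0.0511
```

View pics/f.png

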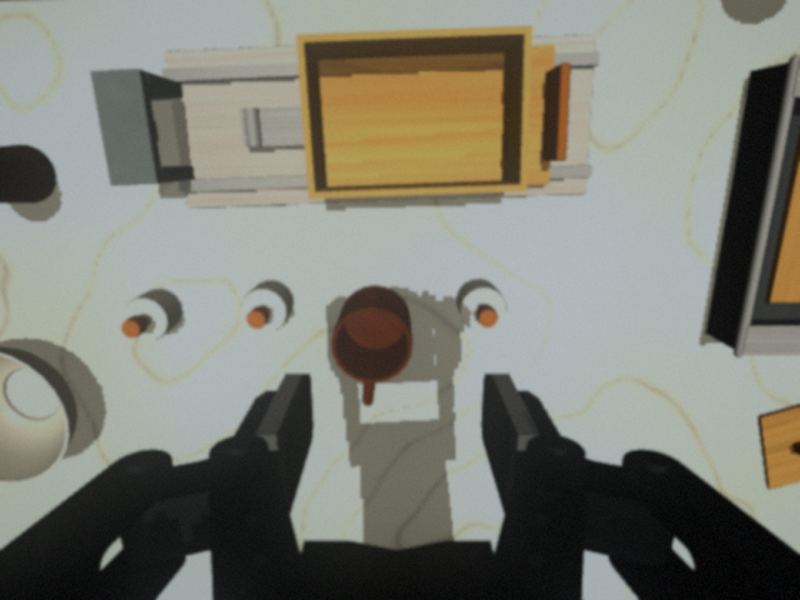

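The wrist view shows knobs at (487,317), (257,318) and (131,328). The box rim corners are at (298,37), (530,27), (526,190) and (311,198), and the tab is at (565,112). The mug at (372,335) has its handle towards the robot.

Run:
```python
from h import *
m=robot.camera_model('wrist')
c=np.array([onz(m,*s8(p),.092)[:2] for p in [(298,37),(530,27),(526,190),(311,198)]])
print(c.round(4),'centre',c.mean(0).round(4)); 
for i in range(4): d=c[(i+1)%4]-c[i]; print(np.linalg.norm(d).round(4),np.degrees(np.arctan2(d[1],d[0])).round(1))
c=np.array([onz(m,*s8(p),.024)[:2] for p in [(320,73),(504,70),(503,181),(326,187)]])
print('floor',c.round(4),c.mean(0))
for k,p in dict(A=(487,317),B=(257,318),C=(131,328)).items(): print(k,onz(m,*s8(p),.058).round(4))
for k,p,z in [('mugrim',(372,325),.075),('tabtop1',(567,63),.068),('tabtop2',(568,160),.068)]: print(k,onz(m,*s8(p),z).round(4))
go([.458,.073,.25])
```

```text
[[0.6683 0.2167]
 [0.6745 0.0596]
 [0.5664 0.0552]
 [0.5606 0.2127]] centre [0.6175 0.1361]
0.1573 -87.7
0.1082 -177.7
0.1576 92.1
0.1077 2.1
floor [[0.6555 0.2121]
 [0.6578 0.0626]
 [0.5698 0.0586]
 [0.5648 0.2106]] [0.61197222 0.13595053]
A [0.4582 0.0728 0.058 ]
B [0.4574 0.2692 0.058 ]
C [0.4484 0.3791 0.058 ]
mugrim [0.4568 0.1701 0.075 ]
tabtop1 [0.6561 0.0252 0.068 ]
tabtop2 [0.5875 0.0184 0.068 ]
rows [-2.47, 3.04, 3.21] tool y yaw -90.0 q6 94.0
```

```bash
A='python3 -m pendant'
$A '[-0.6,0.8,1.2,-0.4,60,-1.2,1.6,2.5,-0.4,60,-1.8,2.4,3.8,-0.4,60,-2.47,3.04,5,-0.4,60,-2.47,3.04,6,-0.4,60]' >/dev/null
$A '[0,0,1.2,0,60,0,0,2,0,60,0,0,2,0,60,0,0,2,0,60,0,0,2,0,60]' |tail -2
python3 -c "
from h import *
go([.458,.073,.037],-87.9)
im,m=snap('wrist');cv2.imwrite('pics/g.png',im[:,:,::-1])"
```

```text
contact_force: [-0.2, 0.3, 0.1]
opening: 0.0514
rows [-0.06, -0.03, 3.77, np.float64(-0.05)] tool y yaw -88.1 q6 83.1
```

View pics/g.png

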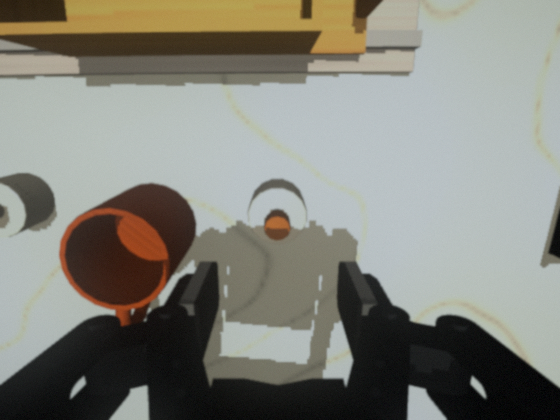

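Pot A's knob is at (277,225), midway between the fingers, and the mug is clear. Descending.

```bash
A='python3 -m pendant'
python3 -c "
from h import *
print(onz(robot.camera_model('wrist'),277,226,.06))"
$A '[-0.06,-0.03,1,0,60,-0.06,-0.03,2,0,60,-0.06,-0.03,3,0,60,-0.06,-0.03,3.5,0,60,-0.06,-0.03,3.75,0,60]' |tail -2
$A '[0,0,0,0,40,0,0,0,0,20,0,0,0,0,0,0,0,0,0,0,0,0,0,0,0]' 50|tail -2
$A '[0,0,0,0,0,0,0,-0.5,0,0,0,0,-1,0,0,0,0,-2,0,0,0,0,-4,0,0]' 50
python3 -c "
from h import *
go([.593,.098,.15],-87.9);go([.593,.098,.0625],-87.9)"
```

```text
[0.45901543 0.07363046 0.06      ]
contact_force: [0.8, 0.1, -0.2]
opening: 0.0511
contact_force: [0.1, -0.3, 5.6]
opening: 0.015
time_s: 12.07
tcp_pos: [0.4529, 0.0739, 0.1248]
tcp_rot: [[0.999, 0.033, -0.009], [0.033, -0.999, 0.001], [-0.009, -0.001, -1.0]]
contact_force: [1.4, -0.4, -1.1]
opening: 0.0149
rows [5.62, -0.78, -1.06, np.float64(-0.04)] tool y yaw -88.1 q6 83.1
rows [5.65, -0.77, 2.44, np.float64(-0.04)] tool y yaw -88.1 q6 83.1
```

```bash
A='python3 -m pendant'
$A '[0,0,-0.6,0,0,1.3,-0.2,-0.6,0,0,2.6,-0.4,-0.6,0,0,4,-0.6,-0.6,0,0,5.4,-0.78,-0.6,0,0]' >/dev/null
$A '[0,0,0,0,0,0,0,0,0,0,0,0,0,0,0,0,0,0,0,0,0,0,0,0,0]' |tail -2
python3 -c "
from h import *
go([.593,.098,.0635],-87.9)"
```

```text
contact_force: [-0.4, 0.1, -1.7]
opening: 0.0152
rows [0.13, -0.01, 3.16, np.float64(-0.04)] tool y yaw -88.1 q6 86.6
```

```bash
A='python3 -m pendant'
$A '[0.13,0,0.7,0,0,0.13,0,1.4,0,0,0.13,0,2.1,0,0,0.13,0,2.8,0,0,0.13,0,3.1,0,0]' |tail -5
$A '[0,0,0.08,0,0,0,0,0.08,0,0,0,0,0.08,0,15,0,0,0.08,0,35,0,0,0.08,0,35]' |tail -5
$A '[0,0,0,0,35,0,0,-0.5,0,35,0,0,-2,0,35,0,0,-3.5,0,35,0,0,-5,0,35]' |tail -2
python3 -c "
from h import *
go([.4574,.2692,.20],-87.9)"
```

```text
time_s: 13.32
tcp_pos: [0.5918, 0.0977, 0.0629]
tcp_rot: [[0.999, 0.033, -0.004], [0.033, -0.999, 0.0], [-0.004, -0.0, -1.0]]
contact_force: [-0.7, 0.5, -2.2]
opening: 0.0156
time_s: 13.73
tcp_pos: [0.595, 0.0978, 0.0644]
tcp_rot: [[0.999, 0.034, 0.003], [0.034, -0.999, -0.0], [0.003, 0.0, -1.0]]
contact_force: [-0.9, 0.2, -0.1]
opening: 0.0302
contact_force: [0.6, 0.1, -0.3]
opening: 0.0296
rows [-5.22, -7.04, -0.39, np.float64(-0.03)] tool y yaw -88.1 q6 86.6
```

```bash
A='python3 -m pendant'
$A '[-1,-1.35,0,0,60,-2,-2.7,0,0,60,-3,-4.05,0,0,60,-4,-5.4,0,0,60,-4.8,-6.5,0,0,60]' >/dev/null
$A '[-0.3,-0.5,0,0,60,-0.3,-0.5,0,0,60,-0.3,-0.5,0,0,60,-0.3,-0.5,0,0,60,-0.3,-0.5,0,0,60]' |tail -2
python3 -c "
from h import *
go([.4574,.2692,.037],-87.9)
im,m=snap('wrist');cv2.imwrite('pics/h.png',im[:,:,::-1])"
```

```text
contact_force: [-0.4, -0.7, 0.2]
opening: 0.0511
rows [-0.17, -0.07, 6.06, np.float64(-0.05)] tool y yaw -88.2 q6 106.1
```

View pics/h.png

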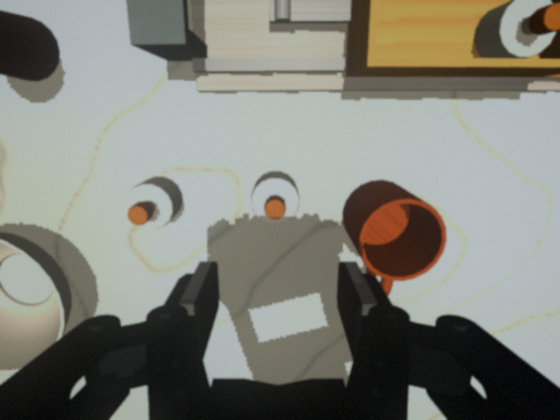

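Pot A stands upright in the box at (525,25). Pot B's knob is at (275,207) and pot C's at (138,214). I'll measure B and C.

```bash
python3 -c "
from h import *
m=robot.camera_model('wrist')
b=onz(m,275,207,.06);print(b,onz(m,138,214,.06))
b[2]=.037;go(b,-87.9)"
```

```text
[0.45778842 0.27032315 0.06      ] [0.44862233 0.37873061 0.06      ]
rows [-0.15, -0.12, 6.05, np.float64(-0.06)] tool y yaw -88.2 q6 106.1
```

```bash
A='python3 -m pendant'
$A '[-0.15,-0.1,1.3,0,60,-0.15,-0.1,2.6,0,60,-0.15,-0.1,3.9,0,60,-0.15,-0.1,5,0,60,-0.15,-0.1,5.6,0,60]' |tail -2
$A '[0,0,0.43,0,60,0,0,0.43,0,30,0,0,0.43,0,0,0,0,0.43,0,0,0,0,0.43,0,0]' 50|tail -2
$A '[0,0,0,0,0,0,0,0,0,0,0,0,-1,0,0,0,0,-2.5,0,0,0,0,-4.3,0,0]' 50|tail -2
$A '[0,0,0,0,0,0,0,0,0,0,1.5,1,0,0,0,3,2,0,0,0,4.4,3,0,0,0]' 50|tail -2
$A '[0.8,0.8,0,0,0,0.8,0.8,0,0,0,0.8,0.8,0,0,0,0.8,0.8,0,0,0,0.8,0.8,0,0,0]' 50|tail -2
python3 -c "
from h import *
go([.590,.172,.0635],-87.9)"
```

```text
contact_force: [0.2, -0.3, 0.6]
opening: 0.0511
contact_force: [0.4, -0.2, -1.8]
opening: 0.0152
contact_force: [0.9, 0.0, -1.4]
opening: 0.0155
contact_force: [0.4, 0.3, -1.4]
opening: 0.0148
contact_force: [-0.6, -0.2, -1.9]
opening: 0.0149
rows [0.33, 0.55, 3.06, np.float64(-0.02)] tool y yaw -88.0 q6 95.1
```

```bash
A='python3 -m pendant'
$A '[0.33,0.55,0,0,0,0.33,0.55,0.8,0,0,0.33,0.55,1.6,0,0,0.33,0.55,2.4,0,0,0.33,0.55,3,0,0]' |tail -4
$A '[0,0,0.08,0,0,0,0,0.08,0,0,0,0,0.08,0,15,0,0,0.08,0,35,0,0,0.08,0,35]' |tail -4
$A '[0,0,0,0,35,0,0,-0.5,0,35,0,0,-2,0,35,0,0,-3.5,0,35,0,0,-5,0,35]' |tail -2
$A '[-1,-1.4,0,0,60,-2,-2.8,0,0,60,-3,-4.2,0,0,60,-4,-5.6,0,0,60,-4.7,-6.5,0,0,60]' >/dev/null
$A '[-0.6,-1.5,0,0,60,-0.6,-1.5,0,0,60,-0.6,-1.5,0,0,60,-0.6,-1.5,0,0,60,-0.6,-1.5,0,0,60]' |tail -2
python3 -c "
from h import *
go([.4486,.3789,.037],-87.9)
im,m=snap('wrist');cv2.imwrite('pics/i.png',im[:,:,::-1])"
```

```text
tcp_pos: [0.5907, 0.1713, 0.0646]
tcp_rot: [[0.999, 0.035, -0.002], [0.035, -0.999, -0.0], [-0.002, 0.0, -1.0]]
contact_force: [-0.7, 0.2, -2.0]
opening: 0.0149
tcp_pos: [0.5925, 0.1714, 0.0655]
tcp_rot: [[0.999, 0.034, 0.002], [0.034, -0.999, 0.0], [0.002, -0.0, -1.0]]
contact_force: [-0.5, 0.3, 0.1]
opening: 0.03
contact_force: [0.1, 0.6, 0.3]
opening: 0.0298
contact_force: [-0.5, 0.0, -0.2]
opening: 0.051
rows [-0.18, -0.53, 6.12, np.float64(-0.05)] tool y yaw -88.2 q6 115.9
```

View pics/i.png

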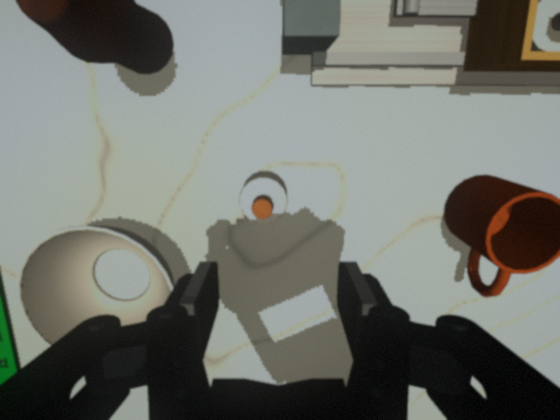

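Pot C's knob is at (262,208). The bowl at (95,290) and the mug at (520,235) are clear of the fingers.

```bash
A='python3 -m pendant'
python3 -c "
from h import *
m=robot.camera_model('wrist')
b=onz(m,262,208,.06);print(b)"
$A '[-0.18,-0.53,1.3,0,60,-0.18,-0.53,2.6,0,60,-0.18,-0.53,3.9,0,60,-0.18,-0.53,5,0,60,-0.18,-0.53,5.6,0,60]' |tail -2
$A '[0,0,0.5,0,60,0,0,0.5,0,30,0,0,0.5,0,0,0,0,0.5,0,0,0,0,0.5,0,0]' 50|tail -2
$A '[0,0,0,0,0,0,0,0,0,0,0,0,-1,0,0,0,0,-2.5,0,0,0,0,-4.4,0,0]' 50|tail -2
$A '[0,0,0,0,0,0,0,0,0,0,1.2,1.2,0,0,0,2.4,2.4,0,0,0,3.6,3.6,0,0,0]' 50|tail -2
$A '[1.2,1.2,0,0,0,2.4,2.4,0,0,0,3.5,3.5,0,0,0,3.5,3.5,0,0,0,3.5,3.5,0,0,0]' 50|tail -2
python3 -c "
from h import *
go([.640,.174,.0635],-87.9)"
```

```text
[0.44822308 0.37878854 0.06      ]
contact_force: [-0.7, -0.5, 0.7]
opening: 0.0511
contact_force: [0.4, 0.2, -1.0]
opening: 0.015
contact_force: [0.8, 0.2, -0.9]
opening: 0.0148
contact_force: [1.6, 1.1, -1.3]
opening: 0.0152
contact_force: [-0.8, 0.7, -2.1]
opening: 0.015
rows [0.39, 1.36, 3.01, np.float64(-0.07)] tool y yaw -88.3 q6 96.7
```

```bash
A='python3 -m pendant'
$A '[0.39,1.36,0,0,0,0.39,1.36,0,0,0,0.39,1.36,1,0,0,0.39,1.36,2,0,0,0.39,1.36,2.9,0,0]' |tail -4
$A '[0,0,0.12,0,0,0,0,0.12,0,0,0,0,0.12,0,15,0,0,0.12,0,35,0,0,0.12,0,35]' |tail -4
$A '[0,0,0,0,35,0,0,-0.5,0,35,0,0,-2,0,35,0,0,-3.5,0,35,0,0,-5,0,35]' |tail -2
$A '[-0.5,0.8,-0.7,0,60,-1.5,1.6,-1.4,0,60,-2.5,1.6,-2.1,0,60,-3.5,1.6,-2.8,0,60,-3.5,1.6,-2.8,0,60]' >/dev/null
python3 -c "
from h import *
im,m=snap('wrist');cv2.imwrite('pics/j.png',cv2.resize(im[:,:,::-1],(800,600),interpolation=cv2.INTER_CUBIC));st()"
```

```text
tcp_pos: [0.6385, 0.1771, 0.0663]
tcp_rot: [[0.999, 0.035, -0.002], [0.035, -0.999, -0.0], [-0.002, -0.0, -1.0]]
contact_force: [-0.0, -0.4, -2.6]
opening: 0.0152
tcp_pos: [0.6411, 0.1766, 0.0672]
tcp_rot: [[0.999, 0.034, 0.002], [0.034, -0.999, 0.0], [0.002, -0.0, -1.0]]
contact_force: [0.8, 0.2, -0.8]
opening: 0.0298
contact_force: [1.8, 0.1, 0.4]
opening: 0.0296
t 23.05 tcp [0.5543, 0.1333, 0.2647] F [-0.7  0.8 -0.3] op 0.0513
```

View pics/j.png

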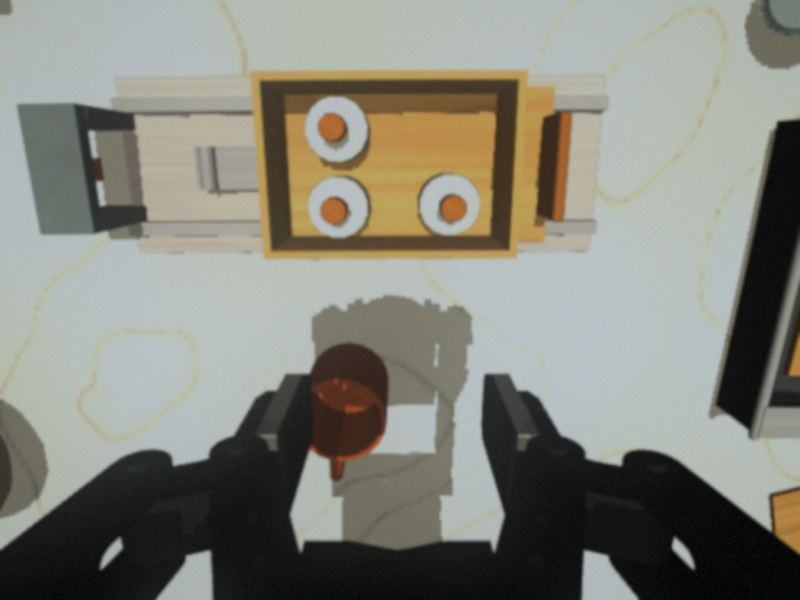

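All three pots stand in the box, with knobs at (332,128), (333,211) and (453,208). The rim corners are at (251,71), (527,71), (515,258) and (266,259).

Run:
```python
from h import *
m=robot.camera_model('wrist')
c=np.array([onz(m,*s8(p),.092)[:2] for p in [(251,71),(527,71),(515,258),(266,259)]])
print(c.round(4),'centre',c.mean(0).round(4)); 
for i in range(4): d=c[(i+1)%4]-c[i]; print(np.linalg.norm(d).round(4),np.degrees(np.arctan2(d[1],d[0])).round(1))
for p in [(559,112),(556,218)]: print(onz(m,*s8(p),.068).round(4))
go([.5445,-.266,.25],-90)
```

```text
[[0.6701 0.2216]
 [0.6753 0.0637]
 [0.5668 0.0604]
 [0.5609 0.2167]] centre [0.6183 0.1406]
0.158 -88.1
0.1086 -178.2
0.1564 92.1
0.1093 2.6
[0.6563 0.0357 0.068 ]
[0.5902 0.0299 0.068 ]
rows [-0.93, 15.95, 0.58, np.float64(0.39)] tool y yaw -88.1 q6 90.2
```

```bash
A='python3 -m pendant'
$A '[0,1.5,0,0,60,0,3,0,0,60,0,4.5,0,0,60,0,6,0,0,60,0,7.5,0,0,60]' >/dev/null
$A '[-0.5,1.5,0,0,60,-0.9,3,0,0,60,-0.9,4.5,0,0.4,60,-0.9,6,0,0.4,60,-0.9,7.5,0,0.4,60]' >/dev/null
$A '[0,0.9,0.3,0,60,0,0.9,0.6,0,60,0,0.9,0.6,0,60,0,0.9,0.6,0,60,0,0.9,0.6,0,60]' |tail -2
python3 -c "
from h import *
st();go([.5445,-.266,.0225],-90)
im,m=snap('wrist');cv2.imwrite('pics/k.png',im[:,:,::-1])"
```

```text
contact_force: [0.9, -0.3, 1.0]
opening: 0.051
t 24.3 tcp [0.5446, -0.2638, 0.2455] F [ 0.9 -0.3  1. ] op 0.051
rows [-0.0, 0.09, 8.92, np.float64(-0.0)] tool y yaw -90.0 q6 53.4
```

View pics/k.png

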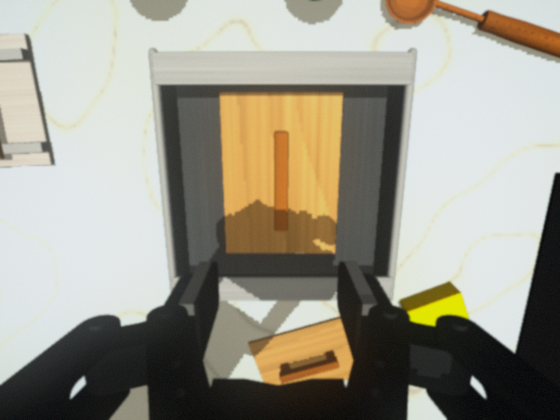

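The lid is still square and flat in the tin. Its handle runs from (281,131) to (281,231).

```bash
A='python3 -m pendant'
python3 -c "
from h import *
m=robot.camera_model('wrist')
print(onz(m,281,131,.043),onz(m,281,231,.043),onz(m,219,92,.012),onz(m,343,92,.012))"
$A '[0,0.09,1.5,0,60,0,0.09,3,0,60,0,0.09,4.5,0,60,0,0.09,6,0,60,0,0.09,7.5,0,60]' |tail -2
$A '[0,0,0.8,0,60,0,0,1.5,0,60,0,0,1.5,0,30,0,0,1.5,0,10,0,0,1.5,0,0]' 100|tail -2
$A '[0,0,0,0,0,0,0,0,0,0,0,0,0,0,0,0,0,0,0,0,0,0,0,0,0]' 100|tail -5
$A '[0,0,-0.2,0,0,0,0,-0.5,0,0,0,0,-1,0,0,0,0,-1.5,0,0,0,0,-2,0,0]' 100|tail -4
$A '[0,0,-0.5,0,0,0,0,-1,0,0,0,0,-2,0,0,0,0,-3,0,0,0,0,-4,0,0]' 100|tail -4
```

```text
[ 0.5952365  -0.26607986  0.043     ] [ 0.49533864 -0.26635406  0.043     ] [ 0.63178929 -0.20413291  0.012     ] [ 0.63182774 -0.32844085  0.012     ]
contact_force: [-0.4, -0.8, 1.0]
opening: 0.0512
contact_force: [-0.1, -0.8, 0.3]
opening: 0.0156
time_s: 25.6
tcp_pos: [0.5458, -0.2677, 0.0228]
tcp_rot: [[1.0, -0.001, 0.003], [-0.001, -1.0, -0.002], [0.003, 0.002, -1.0]]
contact_force: [0.7, 3.0, 6.4]
opening: 0.0116
tcp_pos: [0.5444, -0.2672, 0.0721]
tcp_rot: [[1.0, -0.001, 0.0], [-0.001, -1.0, -0.0], [0.0, 0.0, -1.0]]
contact_force: [0.8, -0.1, -2.0]
opening: 0.0117
tcp_pos: [0.5441, -0.2669, 0.1724]
tcp_rot: [[1.0, -0.001, -0.0], [-0.001, -1.0, -0.0], [-0.0, 0.0, -1.0]]
contact_force: [0.0, 0.0, -2.4]
opening: 0.0118
```

The lid is out. I'll carry it across at about z = 0.21 and turn it over the box.

```bash
A='python3 -m pendant'
$A '[0,0,-0.8,0,0,0,0,-1.6,0,0,0,-1.2,-1.6,0,0,0.5,-2.4,-1.6,0,0,0.8,-3.6,-1.6,0,0]' |tail -2
$A '[0.3,-1.3,0,0,0,0.6,-2.6,0,0,0,0.9,-3.9,0,0,0,1.2,-5.2,0,0,0,1.3,-6.4,0,0,0]' |tail -2
$A '[0.3,-1.3,0,0,0,0.6,-2.6,0,0,0,0.9,-3.9,0,0,0,0.9,-5.2,0,0,0,0.9,-6.3,0,0,0]' |tail -2
$A '[0,0,0,-1,0,0,0,0,-2,0,0,0,0,-3,0,0,0,0,-4,0,0,0,0,-5,0]' |tail -2
$A '[0,0,0,-1,0,0,0,0,-2,0,0,0,0,-3,0,0,0,0,-4,0,0,0,0,-5,0]' |tail -2
$A '[0,0,0,-1,0,0,0,0,-2,0,0,0,0,-3,0,0,0,0,-4,0,0,0,0,-5,0]' |tail -2
$A '[0,0,0,-1,0,0,0,0,-2,0,0,0,0,-3,0,0,0,0,-3.4,0,0,0,0,-3.4,0]' |tail -2
$A '[0,0,0,0,0,0,0,0,0,0,0,0,0,0,0,0,0,0,0,0,0,0,0,0,0]' |tail -2
python3 -c "
from h import *
st();go([.618,.1395,.1125],2.1)
a,m=snap('scene');b,n=snap('side');w,o=snap('wrist')
o=np.hstack([cv2.resize(a[120:330,170:450],(400,300),interpolation=cv2.INTER_CUBIC),cv2.resize(b[90:300,190:470],(400,300),interpolation=cv2.INTER_CUBIC)])
o=np.vstack([o,np.hstack([cv2.resize(w,(400,300)),np.zeros((300,400,3),np.uint8)])])
cv2.imwrite('pics/l.png',o[:,:,::-1])"
```

```text
contact_force: [1.1, -0.4, -2.6]
opening: 0.0117
contact_force: [0.7, -0.9, -2.3]
opening: 0.0115
contact_force: [0.1, -0.4, -2.5]
opening: 0.0121
contact_force: [0.7, 0.7, -2.3]
opening: 0.0116
contact_force: [-0.2, 0.6, -2.1]
opening: 0.0115
contact_force: [0.2, 0.5, -3.4]
opening: 0.0117
contact_force: [-1.1, -0.5, -2.1]
opening: 0.0117
contact_force: [0.1, -0.4, -1.9]
opening: 0.0119
t 29.7667 tcp [0.6198, 0.1404, 0.2105] F [ 0.1 -0.4 -1.9] op 0.0119
rows [-0.03, -0.07, 3.92, np.float64(-0.04)] tool y yaw 1.9 q6 0.6
```

View pics/l.png

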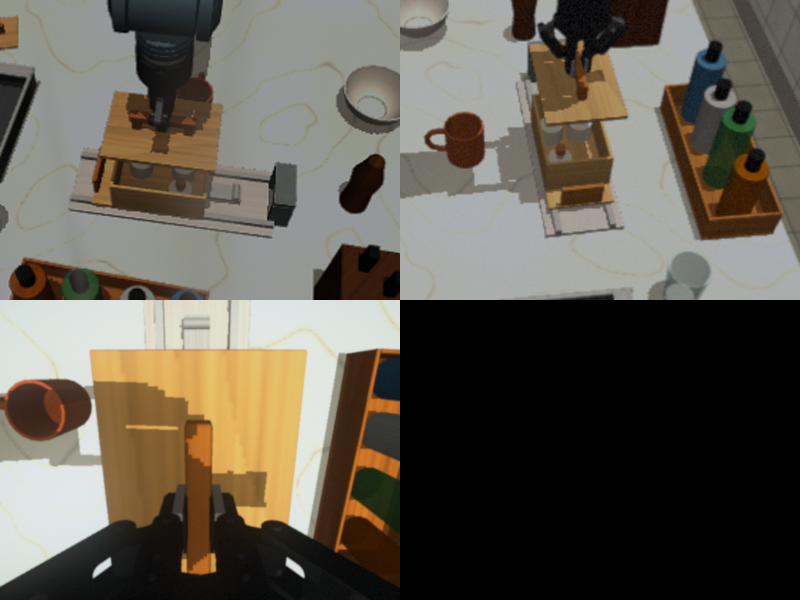

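The lid is held level and square over the box, with the pots below still upright. Lowering it to just above the rim for a check.

```bash
A='python3 -m pendant'
$A '[0,-0.07,0.8,0,0,0,-0.07,1.6,0,0,0,-0.07,2.4,0,0,0,-0.07,3.2,0,0,0,-0.07,3.6,0,0]' |tail -2
$A '[0,0,0.1,0,0,0,0,0.15,0,0,0,0,0.15,0,0,0,0,0.15,0,0,0,0,0.15,0,0]' |tail -4
python3 -c "
from h import *
a,m=snap('scene');b,n=snap('side')
o=np.hstack([cv2.resize(a[180:300,220:340],(400,400),interpolation=cv2.INTER_CUBIC),cv2.resize(b[130:250,250:370],(400,400),interpolation=cv2.INTER_CUBIC)])
cv2.imwrite('pics/m.png',o[:,:,::-1])"
```

```text
contact_force: [0.7, 0.7, -2.4]
opening: 0.012
tcp_pos: [0.6191, 0.1404, 0.1184]
tcp_rot: [[-0.034, 0.999, 0.003], [0.999, 0.034, 0.0], [0.0, 0.003, -1.0]]
contact_force: [1.1, -0.5, -1.9]
opening: 0.0118
```

View pics/m.png

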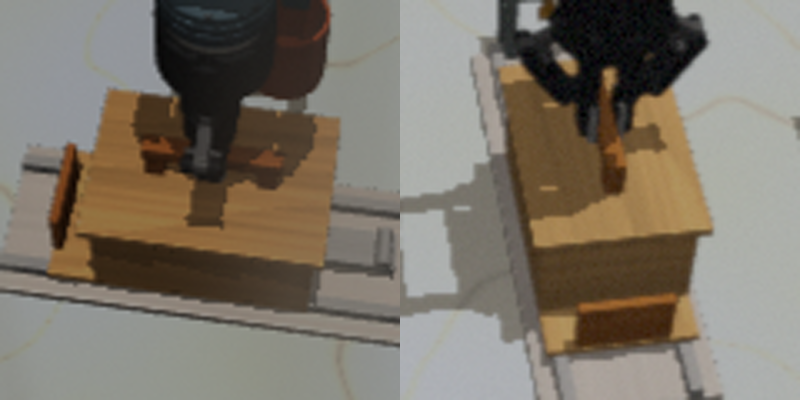

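The lid covers the box in both views. In the crop, the box's vertical edges under it are at about x = 92 and x = 315 (scene view), with the lid's front corners at (75,233) and (325,265). I'll check these against the predicted geometry.

Run:
```python
from h import *
m=robot.camera_model('scene');n=robot.camera_model('side')
t=np.radians(92.1);u=np.array([np.cos(t),np.sin(t)]);v=np.array([-u[1],u[0]])
def pr(cm,c,x,y,z,o): 
    q=proj(cm,[*(np.array(c)+x*u+y*v),z]); return np.round(((q[0]-o[0])*400/120,(q[1]-o[1])*400/120),0)
for c in [(.618,.1405),(.6165,.136),(.618,.145)]:
    print(c,'scene box edges z.06',pr(m,c,-.08,-.055,.06,(220,180)),pr(m,c,.08,-.055,.06,(220,180)),'side',pr(n,c,-.08,.055,.06,(250,130))+[400,0],pr(n,c,-.08,-.055,.06,(250,130))+[400,0])
s=robot.read_state();z=s['tcp_pos'][2]-.0185;c=s['tcp_pos'][:2]
print('lid exp scene',pr(m,c,-.087,-.062,z+.008,(220,180)),pr(m,c,.087,-.062,z+.008,(220,180)),'side',pr(n,c,-.087,.062,z+.008,(250,130))+[400,0],pr(n,c,-.087,-.062,z+.008,(250,130))+[400,0],z)
```

```text
(0.618, 0.1405) scene box edges z.06 [ 90. 254.] [310. 283.] side [539. 279.] [692. 263.]
(0.6165, 0.136) scene box edges z.06 [ 85. 251.] [304. 280.] side [538. 285.] [691. 268.]
(0.618, 0.145) scene box edges z.06 [ 96. 255.] [316. 284.] side [538. 274.] [691. 258.]
lid exp scene [ 74. 230.] [324. 263.] side [534. 246.] [713. 227.] 0.09937273000670667
```

The box is at about y = 0.142 and the lid matches its prediction, so they agree to within about 2 mm. Setting it down.

```bash
A='python3 -m pendant'
$A '[0.06,0,0.1,0,0,0.06,0,0.2,0,0,0.06,0,0.25,0,0,0.06,0,0.29,0,0,0.06,0,0.29,0,0]' |tail -4
$A '[0,0,0,0,0,0,0,0,0,12,0,0,0,0,25,0,0,0,0,35,0,0,0,0,35]' |tail -4
$A '[0,0,0,0,35,0,0,-0.3,0,35,0,0,-1,0,35,0,0,-2.5,0,35,0,0,-4,0,35]' |tail -4
python3 -c "
from h import *
a,m=snap('scene');b,n=snap('side');w,_=snap('wrist')
o=np.hstack([cv2.resize(a[180:300,220:340],(400,400),interpolation=cv2.INTER_CUBIC),cv2.resize(b[130:250,250:370],(400,400),interpolation=cv2.INTER_CUBIC)])
cv2.imwrite('pics/n.png',o[:,:,::-1])"
```

```text
tcp_pos: [0.6182, 0.1419, 0.1108]
tcp_rot: [[-0.034, 0.999, -0.0], [0.999, 0.034, 0.0], [0.0, -0.0, -1.0]]
contact_force: [-4.8, -0.4, 5.7]
opening: 0.0118
tcp_pos: [0.6182, 0.1418, 0.1096]
tcp_rot: [[-0.034, 0.999, 0.0], [0.999, 0.034, -0.0], [-0.0, 0.0, -1.0]]
contact_force: [0.0, 0.3, 0.5]
opening: 0.0302
tcp_pos: [0.6169, 0.1417, 0.2094]
tcp_rot: [[-0.034, 0.999, -0.004], [0.999, 0.034, -0.0], [-0.0, -0.004, -1.0]]
contact_force: [1.7, 0.1, 1.2]
opening: 0.0298
```

View pics/n.png

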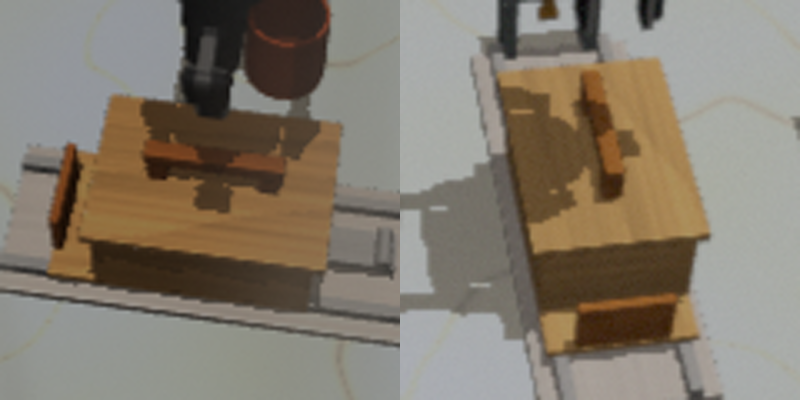

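The lid lies flat and square on the rim in both views, with equal overhang. Next I'll shut the fingers and go behind the tab.

```bash
A='python3 -m pendant'
$A '[-1.4,0,0,0,0,-2.8,0,0,0,0,-4.2,0,0,0,0,-5.6,0,0,0,0,-6.5,0.2,0,0,0]' 40|tail -4
$A '[0,0,0,0,0,0,0,0,0,0,0,0,0,0,0,0,0,0,0,0,0,0,0,0,0]' >/dev/null
python3 -c "
from h import *
st();go([.6235,-.018,.042],2.1)"
```

```text
tcp_pos: [0.6274, -0.0231, 0.2083]
tcp_rot: [[-0.032, 0.999, -0.002], [0.999, 0.032, -0.0], [-0.0, -0.002, -1.0]]
contact_force: [-0.1, 0.2, 0.2]
opening: 0.0003
t 33.0833 tcp [0.6282, -0.0192, 0.2092] F [0.2 0.7 0.3] op -0.0
rows [0.05, -0.18, 6.69, np.float64(-0.02)] tool y yaw 2.0 q6 -14.1
```

```bash
A='python3 -m pendant'
$A '[0.05,-0.18,1.4,0,0,0.05,-0.18,2.8,0,0,0.05,-0.18,4.2,0,0,0.05,-0.18,5.6,0,0,0.05,-0.18,6.69,0,0]' |tail -4
$A '[0.2,0,0,0,0,0.4,0,0,0,0,0.6,0,0,0,0,0.8,0,0,0,0,1,0,0,0,0]' |tail -4
$A '[0.1,0,0,0,0,0.2,0,0,0,0,0.3,0,0,0,0,0.4,0,0,0,0,0.5,0,0,0,0]' |tail -4
$A '[0.2,0,0,0,0,0.4,0,0,0,0,0.6,0,0,0,0,0.8,0,0,0,0,1,0,0,0,0]' |tail -4
python3 -c "
from h import *
st();go([.6196,.120,.042],2.1)"
```

```text
tcp_pos: [0.6225, -0.018, 0.0394]
tcp_rot: [[-0.035, 0.999, -0.003], [0.999, 0.035, 0.001], [0.001, -0.003, -1.0]]
contact_force: [-0.6, -0.1, -0.0]
opening: 0.0001
tcp_pos: [0.6249, 0.0063, 0.045]
tcp_rot: [[-0.034, 0.999, 0.005], [0.999, 0.034, -0.001], [-0.001, 0.005, -1.0]]
contact_force: [-0.9, 0.8, -0.1]
opening: 0.0001
tcp_pos: [0.6231, 0.0177, 0.0428]
tcp_rot: [[-0.033, 0.999, 0.001], [0.999, 0.033, -0.001], [-0.001, 0.001, -1.0]]
contact_force: [0.0, -2.3, 1.9]
opening: 0.0002
tcp_pos: [0.6221, 0.0437, 0.0424]
tcp_rot: [[-0.034, 0.999, 0.001], [0.999, 0.034, -0.0], [-0.0, 0.001, -1.0]]
contact_force: [0.5, -3.3, 2.4]
opening: -0.0002
t 34.75 tcp [0.6221, 0.0437, 0.0424] F [ 0.5 -3.3  2.4] op -0.0002
rows [3.06, 0.0, 0.02, np.float64(-0.03)] tool y yaw 1.9 q6 -8.3
```

Contact at about 2.5 N, which matches the runner's friction. I'll keep pushing.

```bash
A='python3 -m pendant'
$A '[0.25,0,0,0,0,0.5,0,0,0,0,0.75,0,0,0,0,1,0,0,0,0,1.2,0,0,0,0]' |grep -E 'pos|force'
$A '[0.2,0,0,0,0,0.4,0,0,0,0,0.6,0,0,0,0,0.8,0,0,0,0,1,0,0,0,0]' |grep -E 'pos|force'
$A '[0.1,0,0,0,0,0.2,0,0,0,0,0.3,0,0,0,0,0.4,0,0,0,0,0.5,0,0,0,0]' |grep -E 'pos|force'
$A '[0.05,0,0,0,0,0.1,0,0,0,0,0.15,0,0,0,0,0.2,0,0,0,0,0.25,0,0,0,0]' |grep -E 'pos|force'
$A '[0.05,0,0,0,0,0.1,0,0,0,0,0.15,0,0,0,0,0.2,0,0,0,0,0.25,0,0,0,0]' |grep -E 'pos|force'
```

```text
tcp_pos: [0.6208, 0.074, 0.0423]
contact_force: [1.4, -2.2, 1.4]
tcp_pos: [0.6199, 0.0978, 0.0422]
contact_force: [-0.5, -3.3, 2.1]
tcp_pos: [0.6197, 0.1011, 0.0424]
contact_force: [-2.6, -48.3, 4.6]
tcp_pos: [0.6198, 0.1011, 0.0425]
contact_force: [-4.6, -67.0, 6.6]
tcp_pos: [0.6198, 0.1012, 0.0426]
contact_force: [-6.5, -90.4, 8.2]
```

The force rose to a hard stop, so I'm backing off and measuring.

```bash
A='python3 -m pendant'
$A '[-0.3,0,0,0,0,-0.6,0,0,0,0,-0.8,0,0,0,0,-1.5,0,0,0,0,-2,0,0,0,0]' |grep -E 'pos|force'
python3 -c "
from h import *
st()
a,m=snap('scene');b,n=snap('side')
o=np.hstack([cv2.resize(a[150:330,220:400],(400,400),interpolation=cv2.INTER_CUBIC),cv2.resize(b[90:270,250:430],(400,400),interpolation=cv2.INTER_CUBIC)])
cv2.imwrite('pics/o.png',o[:,:,::-1])"
```

```text
tcp_pos: [0.6201, 0.073, 0.0416]
contact_force: [-1.1, -0.6, 0.0]
t 37.25 tcp [0.6201, 0.073, 0.0416] F [-1.1 -0.6  0. ] op 0.0001
```

View pics/o.png

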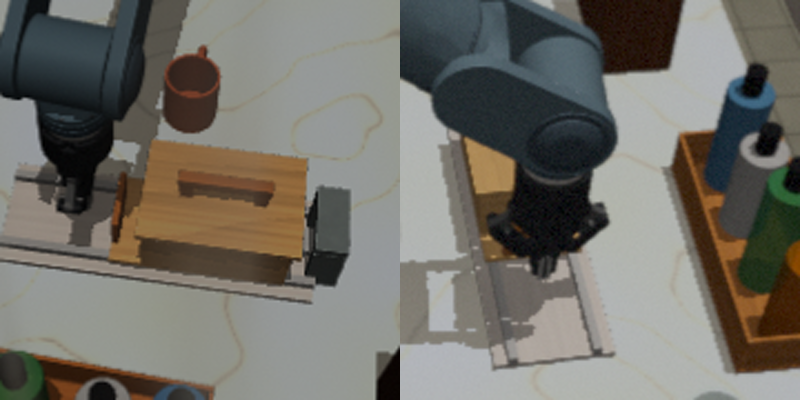

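The box appears close to the catch block, and the lid is still on it. I'll retract and take a clean look from above.

```bash
A='python3 -m pendant'
$A '[-1,0,0,0,0,-2,0,0,0,0,-3,0,0,0,0,-3.6,0,-1,0,0,-3.6,0,-2.5,0,0]' |grep -E 'pos|force'
$A '[0,0,-1.5,0,0,0,0,-3,0,0,0,0,-4.5,0,0,0,0,-6,0,0,0,0,-7.5,0,0]' |grep -E 'pos|force'
$A '[1.5,0,-1,0,0,3,0,-1.5,0,0,4.5,0,-1.5,0,0,6,0,-1.5,0,0,7.5,0,-1.5,0,0]' |grep -E 'pos|force'
$A '[1,0,0,0,0,1,0,0,0,0,1,0,0,0,0,1,0,0,0,0,1,0,0,0,0]' |grep -E 'pos|force'
python3 -c "
from h import *
w,k=snap('wrist');a,m=snap('scene');b,n=snap('side')
np.save('k.npy',k,allow_pickle=True)
f=lambda i,s:cv2.resize(i,s,interpolation=cv2.INTER_CUBIC)
o=np.vstack([np.hstack([f(a[190:290,260:400],(420,300)),f(b[90:190,270:390],(360,300))]),np.hstack([f(w[:,60:500],(314,300)),f(w[100:300,150:450],(450,300)),np.zeros((300,16,3),np.uint8)])])
cv2.imwrite('pics/p.png',o[:,:,::-1])"
```

```text
tcp_pos: [0.6206, -0.0177, 0.1008]
contact_force: [-0.1, 0.2, -0.3]
tcp_pos: [0.6235, -0.0152, 0.2939]
contact_force: [1.3, 0.2, -0.1]
tcp_pos: [0.6169, 0.1737, 0.3301]
contact_force: [1.2, -0.3, -0.2]
tcp_pos: [0.6167, 0.1949, 0.3296]
contact_force: [-0.1, 0.1, -0.1]
```

View pics/p.png

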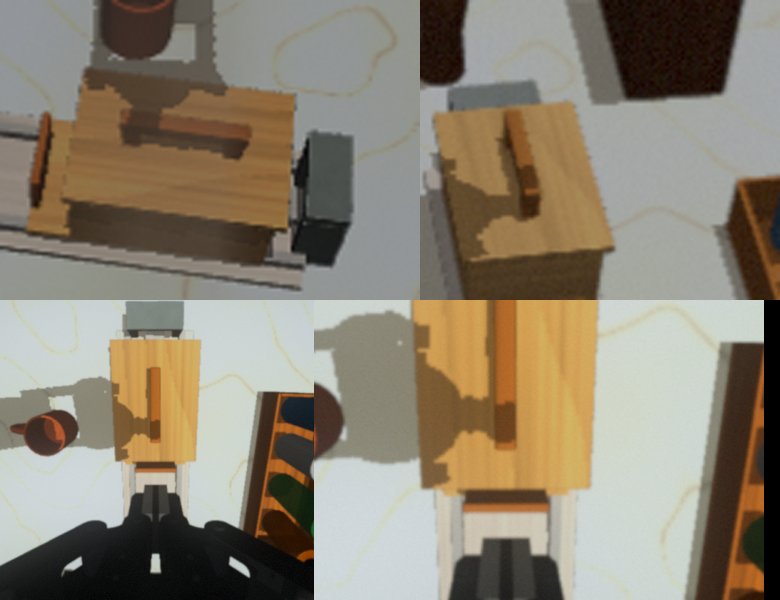

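The lid is flat on the box, which sits at the catch. Zoomed wrist crop: lid rear corners at (419,488) and (591,489), and the tab's outer top edge at row 512. Scene crop: box edges at x of about 70 and 268. Converting these to travel.

Run:
```python
from h import *
k=np.load('k.npy',allow_pickle=True).item();m=robot.camera_model('scene')
Z=lambda x,y:((x-314)/1.5+150,(y-300)/1.5+100)
W=lambda x,y:(x/.7136+60,(y-300)/.7143)
for nm,p,z in [('lid rear',Z(419,488),.1),('lid rear',Z(591,489),.1),('lid front',W(110,340),.1),('lid front',W(201,340),.1),('tab out',Z(464,512),.068),('tab out',Z(548,512),.068),('hand rear',Z(506,449),.131),('hand front',W(154,368),.131)]: print(nm,onz(k,*p,z).round(4))
S=lambda x,y:(260+x/3,190+y/3)
print('tab scene',onz(m,*S(47,113),.068).round(4),onz(m,*S(35,205),.068).round(4))
t=np.radians(92.1);u=np.array([np.cos(t),np.sin(t)]);v=np.array([-u[1],u[0]])
for tr in (.09,.1,.11):
    c=np.array([.6175,.136])+tr*u
    pr=lambda x,y,z:np.round((np.array(proj(m,[*(c+x*u+y*v),z]))-[260,190])*3,0)
    print(tr,c.round(4),'box edges',pr(-.08,-.055,.06),pr(.08,-.055,.06),'tab',pr(-.116,.035,.068),pr(-.116,-.035,.068),'lid',pr(-.087,-.062,.1),pr(.087,-.062,.1))
```

```text
lid rear [0.5545 0.142  0.1   ]
lid rear [0.6804 0.1453 0.1   ]
lid front [0.5508 0.3141 0.1   ]
lid front [0.674  0.3182 0.1   ]
tab out [0.5854 0.1121 0.068 ]
tab out [0.653  0.1143 0.068 ]
hand rear [0.6168 0.1813 0.131 ]
hand front [0.6116 0.2788 0.131 ]
tab scene [0.5881 0.1161 0.068 ] [0.6748 0.123  0.068 ]
0.09 [0.6142 0.2259] box edges [ 66. 212.] [266. 238.] tab [ 39. 107.] [ 26. 179.] lid [ 57. 195.] [282. 224.]
0.1 [0.6138 0.2359] box edges [ 79. 214.] [279. 240.] tab [ 51. 109.] [ 38. 181.] lid [ 69. 196.] [295. 226.]
0.11 [0.6135 0.2459] box edges [ 91. 215.] [291. 242.] tab [ 63. 110.] [ 50. 183.] lid [ 82. 198.] [309. 228.]
```

Run:
```python
from h import *
m=robot.camera_model('scene');n=robot.camera_model('side');k=np.load('k.npy',allow_pickle=True).item()
S=lambda x,y:(260+x/3,190+y/3); D=lambda x,y:(270+(x-420)/3,90+y/3); W=lambda x,y:(x/.7136+60,(y-300)/.7143)
print('front-top corner -x',*tri(m,S(313,132),n,D(447,107)));print('back-top -x',*tri(m,S(353,135),n,D(450,86)))
print('scene/wrist front -x',*tri(m,S(313,132),k,W(122,331)), 'front +x',*tri(m,S(305,195),k,W(184,331)))
for z in (.08,.09,.1): print(z,onz(m,*S(313,132),z),onz(k,*W(122,331),z),onz(k,*W(153,336),z))
# save a sharper measure: brightness profile in wrist along centre column between lid and block
w,_=snap('wrist'); print(robot.read_state()['q'])
for c in (230,250,300): print(c,w[28:70:2,c].tolist())
```

```text
front-top corner -x [0.56927022 0.33707377 0.07938478] 0.007039544281345854
back-top -x [0.57200225 0.36655832 0.08174157] 0.0017944788468727182
scene/wrist front -x [0.56219527 0.33451406 0.06218958] 0.005273407924571801 front +x [0.64936128 0.32816342 0.10863762] 0.001996139059753021
0.08 [0.57317104 0.33486362 0.08      ] [0.56460519 0.32903299 0.08      ] [0.60862085 0.32386479 0.08      ]
0.09 [0.57956894 0.3335703  0.09      ] [0.56584704 0.32745205 0.09      ] [0.60874078 0.32241559 0.09      ]
0.1 [0.58596684 0.33227697 0.1       ] [0.56708889 0.32587112 0.1       ] [0.60886071 0.32096638 0.1       ]
[7.48473435e+00 1.01102053e+01 8.35904999e+01 1.40241294e-03
 8.62994877e+01 5.64576168e+00]
230 [[175, 178, 173], [176, 181, 175], [174, 179, 173], [174, 178, 172], [174, 178, 171], [174, 178, 171], [173, 178, 171], [168, 170, 161], [192, 194, 180], [200, 204, 189], [203, 205, 187], [204, 206, 190], [205, 206, 190], [201, 195, 171], [200, 165, 103], [204, 160, 92], [206, 160, 93], [205, 160, 90], [205, 160, 92], [206, 161, 93], [208, 163, 92]]
250 [[126, 137, 129], [126, 135, 127], [128, 137, 127], [127, 137, 126], [125, 134, 125], [130, 137, 129], [109, 113, 108], [66, 66, 58], [59, 58, 50], [58, 54, 47], [60, 56, 48], [63, 59, 52], [130, 125, 112], [196, 187, 161], [205, 166, 101], [207, 160, 89], [209, 162, 89], [209, 161, 89], [207, 160, 88], [209, 163, 88], [208, 161, 88]]
300 [[129, 137, 128], [129, 137, 129], [128, 135, 126], [126, 133, 126], [125, 134, 125], [126, 133, 125], [98, 102, 95], [70, 68, 60], [87, 83, 72], [91, 87, 76], [90, 84, 72], [109, 107, 95], [184, 188, 171], [186, 178, 151], [205, 161, 95], [207, 163, 90], [208, 162, 86], [209, 163, 92], [208, 162, 89], [207, 163, 89], [207, 161, 86]]
```

Travel measured from my first estimate is about 0.093, yet the push met a rigid stop at up to 90 N, and the roller gives only about 10 N. Either the caddy started part-way along and is now home, or the hand fouled something. I'll push again with the hand 16 mm higher and read the force finely to tell which.

```bash
A='python3 -m pendant'
$A '[-1.5,0,0,0,0,-3,0,0,0,0,-4.5,0,0,0,0,-6,0,0,0,0,-7.4,0,0,0,0]' >/dev/null
$A '[0,0,1.5,0,0,0,0,3,0,0,0,0,4.5,0,0,0,0,6,0,0,0,0,7.5,0,0]' >/dev/null
$A '[0,0,1,0,0,0,0,2,0,0,0,0,3,0,0,0,0,3.3,0,0,0,0,3.3,0,0]' |grep -E 'pos|force'
python3 -c "
from h import *
st();go([.620,.097,.058],2.1)"
```

```text
tcp_pos: [0.6211, 0.0105, 0.0573]
contact_force: [-0.3, 0.3, 0.0]
t 40.4667 tcp [0.6211, 0.0105, 0.0573] F [-0.3  0.3  0. ] op -0.0001
rows [3.46, 0.07, -0.03, np.float64(-0.04)] tool y yaw 1.9 q6 -11.4
```

```bash
A='python3 -m pendant'
$A '[1,0.05,0,0,0,2,0.05,0,0,0,3,0.05,0,0,0,3.4,0.05,0,0,0,3.4,0.05,0,0,0]' |grep -E 'pos|force'
for i in 1 2 3; do $A '[0.05,0,0,0,0,0.08,0,0,0,0,0.08,0,0,0,0]' |grep -E 'pos|force'; done
$A '[0.08,0,0,0,0,0.08,0,0,0,0]' |grep -E 'pos|force'
$A '[0.08,0,0,0,0,0.08,0,0,0,0]' |grep -E 'pos|force'
```

```text
tcp_pos: [0.6224, 0.0973, 0.0618]
contact_force: [-0.5, -0.3, -0.1]
tcp_pos: [0.6217, 0.0966, 0.0602]
contact_force: [0.6, -0.5, -0.2]
tcp_pos: [0.6212, 0.0992, 0.0597]
contact_force: [0.2, -0.7, 0.2]
tcp_pos: [0.6212, 0.101, 0.0597]
contact_force: [-0.2, -4.5, 0.1]
tcp_pos: [0.6212, 0.1011, 0.0598]
contact_force: [0.6, -11.3, -0.3]
tcp_pos: [0.6212, 0.1012, 0.0598]
contact_force: [-1.1, -18.3, 0.9]
```

The stop is at the same place (TCP y = 0.101) with the hand higher and only the fingers on the tab. It is rigid well beyond the roller's 10 N, so this is the end stop and the caddy is home. Retracting and handing in.

```bash
A='python3 -m pendant'
$A '[-0.5,0,0,0,0,-1.5,0,0,0,0,-2.5,0,0,0,0,-3.5,0,0,0,0,-4,0,0,0,0]' |grep -E 'pos|force'
$A '[0,0,-1.5,0,0,0,0,-3,0,0,0,0,-4.5,0,0,0,0,-6,0,0,0,0,-7,0,0]' |grep -E 'pos|force'
$A '[1.5,0,-0.9,0,0,3,0,-2,0,0,4.5,0,-3,0,0,6,0,-3.7,0,0,7.5,0,-3.7,0,0]' |grep -E 'pos|force'
$A '[0,0,0,0,0,0,0,0,0,0,0,0,0,0,0,0,0,0,0,0,0,0,0,0,0]' |grep -E 'pos|force'
python3 -c "
from h import *
w,k=snap('wrist');t=np.radians(2.1)
hsv=cv2.cvtColor(w,cv2.COLOR_RGB2HSV);M=cv2.inRange(hsv,(10,70,60),(24,255,255))
n,l,s,c=cv2.connectedComponentsWithStats(M)
C=np.array([p for p in [(s[i,0]+s[i,2]/2,s[i,1]+s[i,3]/2,s[i,4]) for i in range(1,n)] if p[2]>3000]);print(C)
i=1+np.argmax(s[1:,4]);r=cv2.minAreaRect(np.argwhere(l==i)[:,::-1].astype(np.float32));
for p in cv2.boxPoints(r): print(p,onz(k,*p,.1).round(4))
for p in [(.6144,.230,.1)]: print(proj(k,p))"
```

```text
tcp_pos: [0.6246, 0.0037, 0.0599]
contact_force: [0.0, -0.1, -0.1]
tcp_pos: [0.6256, 0.0062, 0.2394]
contact_force: [-0.2, -0.2, 0.2]
tcp_pos: [0.6193, 0.1902, 0.3319]
contact_force: [1.7, 0.3, 1.3]
tcp_pos: [0.6182, 0.187, 0.3261]
contact_force: [-1.3, -1.0, -0.6]
[[  276.5   141.  22433. ]
 [  479.    228.   6827. ]]
[212.  45.] [0.5509 0.3156 0.1   ]
[340.  45.] [0.6725 0.3194 0.1   ]
[340. 236.] [0.6877 0.1272 0.1   ]
[212. 236.] [0.5474 0.1228 0.1   ]
(np.float64(276.04790792909006), np.float64(138.48354198524845))
```

```bash
python3 -c "
from h import *
st();print(robot.job_done())"
```

```text
t 43.6833 tcp [0.6183, 0.187, 0.3262] F [-0.   0.2 -0.7] op -0.0001
the job is handed in; nothing more can be done
None
```

I carried out the whole task and handed it in at about 44 s, but the catch click was not read directly: I inferred that the caddy is home. No verdict came back.

- **Lid in the tin:** I gripped it by the handle, turned it square and laid it flat on the bottom of the tin. The wrist view showed it centred within about 2 mm.
- **Pots:** Three pots were present. All three were seen standing upright in the box before the lid went on. I could not see them afterwards.
- **Lid on the box:** I lifted it out of the tin and set it down flat and square. After the push it sat about 1.5 mm from the box's centre. A last check showed its front edge unmoved; the rear edge could not be separated from the tab base in that picture.
- **Caddy:** I pushed it against a rigid stop. A second push with the hand 18 mm higher stopped at the same place.

**What disagreed:**
- **Travel:** My camera estimate of the caddy's travel from its first seen position is about 0.093 m, not 0.110 m. The first push was held at 90 N, and the roller should give only about 10 N. I therefore took it that the caddy started part-way along the runner and is at its end stop.
- **Push force:** The first push reached 90 N. That is under the 120 N wrist limit and, as far as I could tell, was on the fingers only.
- **Caddy shift:** The caddy also seems to have moved about 5 mm along its runner while I was loading the pots.

The mug, tumbler, bottle and pepper mill were not touched, as far as the pictures showed.

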